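# Open the bayonet cover of a filter holder

## Robot

A 6-joint arm with a two-finger parallel gripper is mounted at the origin on a cart in front of the work surface, level with it; the furniture and walls round the work are solid. World frame = base frame: x ahead of the robot, y to its left, z up, the work surface at z = 0. Lengths are in m, angles in rad, forces in N, time in s.
With the tool pointing down it reaches from about 0.4 to 0.825 m from the base axis. Payload 7 kg.
Tool frame: the origin (TCP) lies midway between the tips of the shut fingers; the grasp point (between the pads) lies 19 mm behind it; z points along the fingers, y is the line along which they close (so a half turn about z gives the same grasp; the last joint's range is limited). The gripper opens to 85 mm and grips with 20 to 120 N. Pads are 22 mm wide; open, the fingers measure 114 mm over their backs; the gripper's body (76 mm by 85 mm) begins 54 mm behind the grasp point. The pads swing forward as they close: fully open they stand 13 mm farther back than shut.
Start: joints at [1.433, 0.359, 0.012, 0, -1.224, -0.288], TCP at [0.279, 0.615, 0.231] pointing down, gripper open.
Joint ranges: [-3.07, 3.07], [-1.43, 2.12], [-1.02, 1.25], [-3.03, 1.67], [-3.05, -0], [-3.03, 3.03]. Speed limits (rad/s): [2.39, 2.39, 3.01, 3.14, 3.14, 3.14].

## Interface

Orientations are given as a unit quaternion [x, y, z, w].
In Python, from rig import monitor, cams, ticket gives the robot as it stands.
- The arm moves only by the tool carry_out, never from a script. Its argument "targets" is a list of rows, each a list of 7 numbers: the opening, from 0 (shut) to 1 (fully open), then the shift along the tool's x, y, z in mm, then the turn, a rotation vector about the tool's x, y, z in rad. A call has 1 to 5 rows; each row shifts and turns the commanded pose from where the row before left it, along the tool's axes as they then stand; what a row does not reach is not made up. A row lasts 1/10 s, in which the tool goes at most 50 mm and 8.59 degrees, less where a joint would pass 70% of its speed; a pose out of reach is approached as far as the arm can. A call with a gripper value outside its range is refused whole. The fingers move at their own pace and stop on an object; the grip force is fixed at half the most. Time passes only in rows, so rows that do not move let the fingers close. It gives the time, the measured TCP pose, the force, the opening and the grip force at its end, in the units of the state.
- monitor.sense(): the state, without advancing time (a new reading comes with each control period).
- cams.grab_frame(name): name is "side" or "top" or "wrist"; returns a dict with "color" (480x640x3 uint8, red, green, blue), "range_z" (480x640 float32, m along the optical axis (not along the pixel's ray), 0 where there is no reading), "fovy" (degrees; the focal length in pixels is half the picture's height over the tangent of half this angle, whatever the lens; pixels are square), "cx", "cy" (the principal point, pixels), "camera_from_world" (4x4, takes a point from world to camera coordinates); the wrist camera has in their place "hand_eye" (4x4, takes a point from camera to tool coordinates, whose origin is the TCP and whose axes are the flange's). Camera axes: x right, y up, looking along -z (the intrinsics and any distortion apply to the point x, -y, -z); pixel columns grow to the right and rows downward; lengths in m; the calibration is good to about 2 mm. A picture is of the moment at which its call begins: read the wrist's pose just before it.
- ticket.hand_in(): hands the job in; it is judged then, once.
The state is a dict: "clock": time; "qpos": joint angles; "qd": joint speeds; "tau": joint torques, N m; "tcp_pos": TCP position; "eef_rot": TCP orientation; "contact_force": force on the tool from outside, world axes, zero at the start; "moment": the same for the moment, N m; "finger_gap": opening from 0.0 (shut) to 1.0 (fully open); "gripper_force": force on a finger pad.
Only numpy, scipy, OpenCV 4.12 (cv2) and the standard library are available. Lean on these libraries where they do the work, as an engineer would, in place of code of your own. Each camera call takes 0.05 s, during which the arm holds its last target. There are 200 camera calls.

## Task

Open the filter holder: press its blue bayonet cover down against the spring, keep it pressed while turning it a quarter turn counter-clockwise (seen from above) until its ears are out from under the lugs, then lift it straight off. Set it down gently in the clear specimen tray, flat on the tray's floor with the handle bar up, and let go. Do not disturb the other things on the table.

Things in the scene. Friction and masses are not known exactly. Their poses are not given: they have to be found in the camera images.
- filter_holder: Metal filter holder, fixed to the table: round, 132 mm across, with a spout low at +x to radius 86. Origin: centre of its underside; z up. Rim 56 mm up, round a well of 70 mm diameter. Two steel lugs on the rim (radius 46 to 66 mm, tops 81 mm up) hold the cover's ears at the holder's +x and -x (red marks). A stop ends the turn at 90 degrees, ears along the holder's y (green marks).
- lug_pocket (a point): Centre of the pocket in the +x lug where an ear sits locked; axes as the holder. Pocket roof 75.5 mm above the holder's underside; the slot beside it, counter-clockwise, has its roof at 71 mm, so the ears must be pressed at least 5 mm down and kept down until turned about 70 degrees, where they come into the open. Let go halfway, the cover stays under the slot's roof.
- spring_top (a point): Centre of the spring plate's top, in the well under the cover; it moves with the plate. It pushes the cover up: about 9 N when locked, 0.5 N more per mm pressed; it can be pressed 11 mm down from the locked height, to a hard stop. A freed cover springs up to 4 mm above its locked height.
- cover: Blue round bayonet cover, 0.25 kg, locked in the holder at the start, x along the holder's x, origin 46 mm above the holder's. Origin: centre of its underside, z up. White spigot 66 mm across, z 0 to 22 mm (2 mm play in the well); disc 84 mm across, z 22 to 33; two ears along +x and -x to radius 58, 22 wide, z 22 to 29. Other details at cover_bar.
- cover_bar (a point): Centre of the top of the cover's handle bar, 63 mm above the cover's origin, same axes. The bar runs along x, 68 mm long, 16 mm wide (y), 30 mm high above the disc. Press with the fingertips on the disc on both sides of the bar (straddling it, no grip needed) or grip the bar across its width.
- tray: Clear plastic specimen tray, loose, 128 x 184 x 20 mm (long along its y), 0.3 kg. Origin: centre of its underside, z up. Inside 106 x 164 mm, floor 3 mm above the origin, walls 19 mm high. The cover's spigot stands on the floor inside; its disc and ears clear the walls.
- bench_timer: Bystander, leave it where it is: white bench timer with a red button, 70 x 64 x 20, flat on the table behind the work (mm). Origin: centre of its underside.
- marker_2: Bystander, leave it where it is: blue-capped marker pen, 136 long, lying on the table behind the work (mm). Origin: centre of its underside.
- petri_d: Bystander, leave it where it is: closed round culture dish, 91 across, 15 high, at the back left (mm). Origin: centre of its underside.
- pipette_200: Bystander, leave it where it is: white pipette, yellow push button, 235 long, lying at the right (mm). Origin: centre of its underside.
- pipette_1000: Bystander, leave it where it is: white pipette, blue push button, 235 long, lying at the right (mm). Origin: centre of its underside.
- label_tape: Bystander, leave it where it is: roll of beige tape lying flat, 104 across, 25 high, at the back right (mm). Origin: centre of its underside.
Things that resemble listed ones, but are neither listed nor needed, are in the scene too. What is shaped like the cover but orange or turquoise is not meant.

How it is judged:
On the way, in this order (a step that is already met when the one before it is completed fails the run):
1. the cover is pressed down at least 4 mm in its holder, still in the locked direction (z of cover in the frame of filter_holder below 0.042 m and angle between the x axis of cover and the x axis of filter_holder, either way round below 0.3 rad), for 0.05 s.
2. the cover is turned at least 66 degrees, out from under the lugs, still seated in the holder (z of cover in the frame of filter_holder below 0.055 m and horizontal distance between cover and filter_holder below 0.008 m and angle between the x axis of cover and the x axis of filter_holder, either way round above 1.15 rad), for 0.1 s.
At the end, for the whole second after the job is handed in: The cover stands at rest inside the tray, spigot flat on the tray's floor (within 4 mm of it, 0.1 rad of level, spigot wholly within the walls), handle bar up, the tray flat on the table, and the gripper has let go (x of cover in the frame of tray between -0.022 and 0.022 m and y of cover in the frame of tray between -0.052 and 0.052 m and z of cover in the frame of tray between 0 and 0.007 m and angle between each of cover, tray's own z axis and vertical below 0.1 rad and height (world z) of tray below 0.01 m and linear speed of cover below 0.02 m/s and contact force between the fingers and cover below 0.1 N); the robot touches nothing.
It fails at once if the cover is dropped into the tray (faster than 0.5 m/s just above its floor) (horizontal distance between cover and tray below 0.07 m and z of cover in the frame of tray below 0.03 m and linear speed of cover above 0.5 m/s).
It fails at once if a bystander is moved more than 30 mm (distance of any of bench_timer, marker_2, petri_d, pipette_200, pipette_1000, label_tape from where it was at the start of the episode above 0.03 m).
It also fails if it takes over 51 s, if anything falls off the work surface, if the arm or the gripper's body presses on something with over 40 N, if the wrist force passes 120 N, or if a joint passes its speed limit or range.

## Working session

There is one attempt and no reset: what is moved stays moved. The work goes in short steps, Python scripts to look and compute and a tool call to move; the robot and the scene stay as the last step left them, time stands still between calls to the robot, and variables do not carry over. Pictures are saved under pics/ and viewed, at most 10 in all, crops included, and the job is handed in when it is done.

Besides the shell and the picture viewer there is one more tool, called by a JSON object that holds its "fn" and its "kwargs", one argument or row to a line. carry_out: Moves the arm, as the interface text tells. Its arguments: {"type":"object","properties":{"targets":{"type":"array","items":{"type":"array","items":{"type":"number"}}}},"required":["targets"]}

```bash
mkdir -p pics
cat > h.py <<'E'
import numpy as np, cv2
from rig import monitor, cams, ticket
from scipy.spatial.transform import Rotation as R
def cloud(f, Tcw=None):
    h,w=f["range_z"].shape; fl=h/2/np.tan(np.radians(f["fovy"])/2)
    v,u=np.mgrid[:h,:w]; d=f["range_z"]
    P=np.stack([(u-f["cx"])/fl*d, -(v-f["cy"])/fl*d, -d, np.ones_like(d)],-1)
    T=np.linalg.inv(f["camera_from_world"]) if Tcw is None else Tcw
    return (P@T.T)[...,:3]
E
python3 - <<'E'
from h import *
s=monitor.sense(); print({k:np.round(v,3) for k,v in s.items()})
for n in ["top","side"]:
    f=cams.grab_frame(n); print([k for k in f if k not in("color","range_z")], f["fovy"],f["cx"],f["cy"])
    cv2.imwrite(f"pics/{n}0.png",f["color"][...,::-1]); np.save(n+"0.npy",cloud(f));
E
```

```text
{'clock': np.float64(0.0), 'qpos': array([ 1.433,  0.359,  0.011, -0.   , -1.224, -0.288]), 'qd': array([-0.   ,  0.   , -0.   , -0.   ,  0.   , -0.002]), 'tau': array([-1.0000e-03, -5.8333e+01,  2.9341e+01,  6.9370e+00, -6.0000e-03,
        0.0000e+00]), 'tcp_pos': array([0.279, 0.614, 0.23 ]), 'eef_rot': array([ 0.977, -0.211, -0.   ,  0.001]), 'contact_force': array([-0.303,  0.134, -0.449]), 'moment': array([-0.021,  0.038, -0.018]), 'gripper_force': np.float64(0.0), 'finger_gap': np.float64(0.999)}
['fovy', 'cx', 'cy', 'camera_from_world'] 47.602395790396265 324.18084247759265 245.2164959414535
['fovy', 'cx', 'cy', 'camera_from_world'] 42.70875964738789 321.3390991085456 244.05230016294686
```

View pics/top0.png

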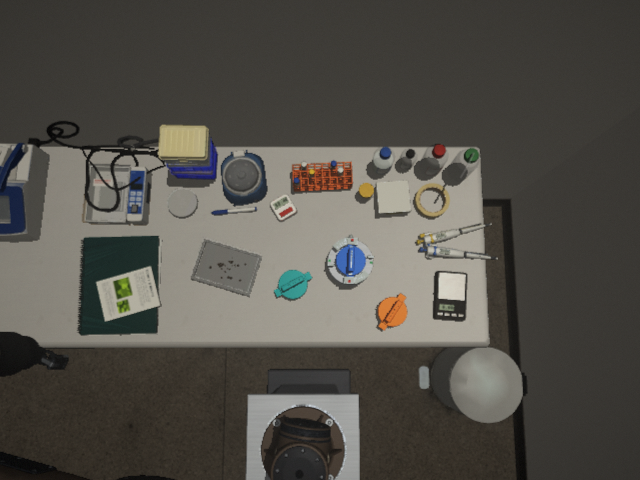

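View pics/side0.png

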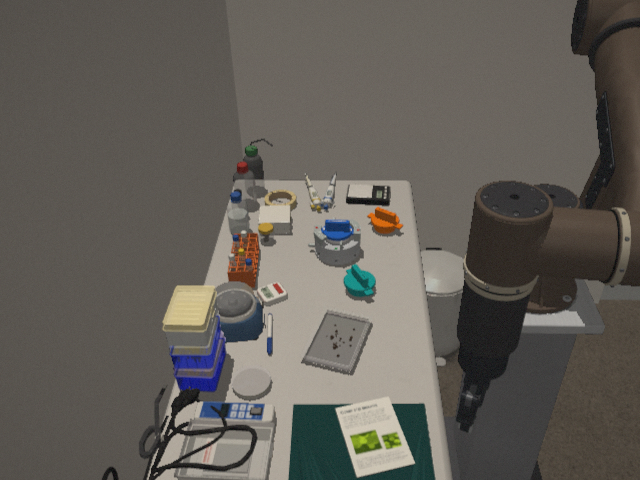

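Top view: the blue cover sits in the holder at (351,261), with its bar roughly vertical in the image. The lookalikes are turquoise (293,285) and orange (392,311). The blue one in the metal holder is the one meant. The tray is at (227,267). I'll confirm in an enlarged crop and measure.

Run:
```python
from h import *
im=cv2.imread("pics/top0.png"); P=np.load("top0.npy")
a=cv2.resize(im[225:300,300:400],None,fx=8,fy=8,interpolation=cv2.INTER_CUBIC); cv2.imwrite("pics/c1.png",a)
for n,(u,v) in dict(cov=(351,261),table=(320,235),tray=(227,267),tq=(293,285)).items(): print(n,P[v,u].round(4))
hsv=cv2.cvtColor(im,cv2.COLOR_BGR2HSV)
m=(hsv[...,0]>105)&(hsv[...,0]<125)&(hsv[...,1]>150); m[:, :325]=0; m[:,380:]=0; m[:235]=0; m[290:]=0
Q=P[m]; print(len(Q)); b=Q[Q[:,2]>.098]; d=Q[(Q[:,2]<.09)&(Q[:,2]>.07)]
for q in(b,d): print(len(q),q.mean(0),q.min(0),q.max(0)); 
c=b[:,:2]-b[:,:2].mean(0); w,V=np.linalg.eigh(c.T@c); print("bar dir",V[:,1],np.degrees(np.arctan2(V[1,1],V[0,1])), cv2.minAreaRect((b[:,:2]*1000).astype(np.float32)))
print("disc circ",cv2.minEnclosingCircle((d[:,:2]*1000).astype(np.float32)))
# tray rim
m=(P[...,2]>.012)&(P[...,2]<.03); m[:,:185]=0;m[:,268:]=0;m[:235]=0;m[300:]=0
n,l,s,c=cv2.connectedComponentsWithStats(m.astype(np.uint8)); k=1+s[1:,4].argmax()
print("tray",s[k],cv2.minAreaRect((P[l==k][:,:2]*1000).astype(np.float32)))
```

```text
cov [ 0.5164 -0.1355  0.1078]
table [ 0.6089 -0.0496  0.0026]
tray [0.512  0.2244 0.0083]
tq [0.4537 0.0268 0.0648]
521
84 [ 0.51432899 -0.13375608  0.15997545] [ 0.31618031 -0.14448171  0.09904643] [ 0.55321454 -0.04863115  1.60309085]
431 [ 0.52299522 -0.13471462  0.07816615] [ 0.48077682 -0.17451083  0.07025327] [ 0.56739365 -0.09474429  0.08940304]
bar dir [-0.94130321  0.33756224] 160.27157827598893 ((431.54925537109375, -104.74524688720703), (30.8729248046875, 254.71949768066406), 70.97300720214844)
disc circ ((523.8677368164062, -132.789794921875), 43.650787353515625)
tray [190 237  73  59 686] ((514.40087890625, 225.8887176513672), (185.33148193359375, 128.4247589111328), 73.25675201416016)
```

View pics/c1.png

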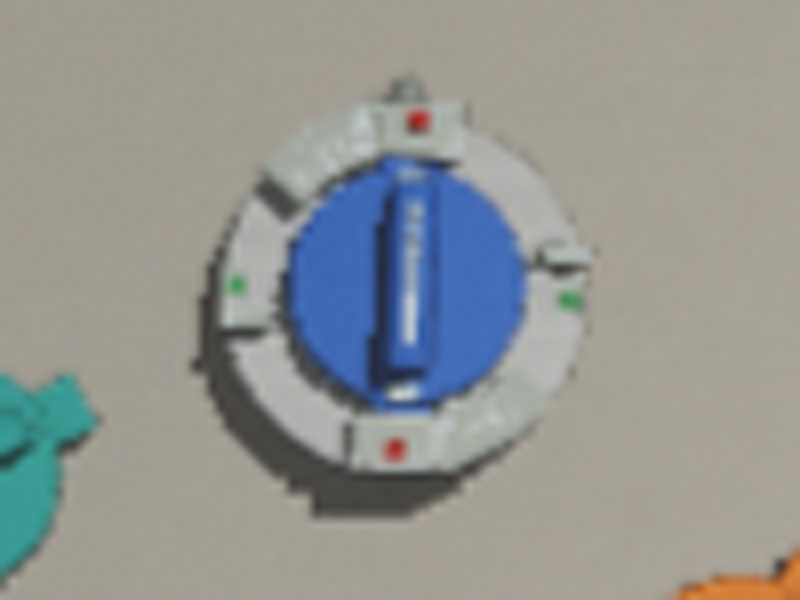

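The crop confirms it. The blue cover in the metal holder has red marks at crop (419,121) and (396,449) and the spout at the top, so the holder's +x points up at about -4°. The slots run counter-clockwise from the lugs. The tray rectangle measures 185 x 128 mm, which matches. Next I'll plan the transit, with tool yaw at 176° so that the last joint has room for +90°.

```bash
cat >> h.py <<'E'
def plan(goal, yaw_deg, n, yaw_turn_dir=None):
    """rows: shift (mm, tool axes) and turn about tool z from present pose to goal, world yaw change given in deg"""
    s=monitor.sense(); r=R.from_quat(s["eef_rot"]); p=np.array(s["tcp_pos"])
    dz=-np.radians(yaw_deg)/n; step=(np.array(goal)-p)/n*1000
    for i in range(n):
        print([*r.inv().apply(step).round(1),0,0,round(dz,4)]); r=r*R.from_rotvec([0,0,dz])
def yaw():
    return np.degrees(np.arctan2(*R.from_quat(monitor.sense()["eef_rot"]).as_matrix()[[1,0],0]))
E
python3 -c "
from h import *
print(yaw()); plan([.522,-.134,.25],-160,20); f=cams.grab_frame('wrist'); print(f['hand_eye'].round(3),f['fovy'])"
```

```text
-24.401170319060284
[np.float64(26.5), np.float64(29.0), np.float64(-0.9), 0, 0, np.float64(0.1396)]
[np.float64(30.3), np.float64(25.1), np.float64(-0.9), 0, 0, np.float64(0.1396)]
[np.float64(33.5), np.float64(20.6), np.float64(-0.9), 0, 0, np.float64(0.1396)]
[np.float64(36.1), np.float64(15.7), np.float64(-0.9), 0, 0, np.float64(0.1396)]
[np.float64(37.9), np.float64(10.6), np.float64(-0.9), 0, 0, np.float64(0.1396)]
[np.float64(39.0), np.float64(5.2), np.float64(-0.9), 0, 0, np.float64(0.1396)]
[np.float64(39.3), np.float64(-0.3), np.float64(-0.9), 0, 0, np.float64(0.1396)]
[np.float64(38.9), np.float64(-5.8), np.float64(-0.9), 0, 0, np.float64(0.1396)]
[np.float64(37.7), np.float64(-11.1), np.float64(-0.9), 0, 0, np.float64(0.1396)]
[np.float64(35.8), np.float64(-16.3), np.float64(-0.9), 0, 0, np.float64(0.1396)]
[np.float64(33.2), np.float64(-21.1), np.float64(-0.9), 0, 0, np.float64(0.1396)]
[np.float64(30.0), np.float64(-25.5), np.float64(-0.9), 0, 0, np.float64(0.1396)]
[np.float64(26.1), np.float64(-29.4), np.float64(-0.9), 0, 0, np.float64(0.1396)]
[np.float64(21.8), np.float64(-32.8), np.float64(-0.9), 0, 0, np.float64(0.1396)]
[np.float64(17.0), np.float64(-35.5), np.float64(-0.9), 0, 0, np.float64(0.1396)]
[np.float64(11.9), np.float64(-37.5), np.float64(-0.9), 0, 0, np.float64(0.1396)]
[np.float64(6.6), np.float64(-38.8), np.float64(-0.9), 0, 0, np.float64(0.1396)]
[np.float64(1.1), np.float64(-39.3), np.float64(-0.9), 0, 0, np.float64(0.1396)]
[np.float64(-4.4), np.float64(-39.1), np.float64(-0.9), 0, 0, np.float64(0.1396)]
[np.float64(-9.8), np.float64(-38.1), np.float64(-0.9), 0, 0, np.float64(0.1396)]
[[ 0.001  0.95   0.313  0.079]
 [ 1.    -0.    -0.001  0.001]
 [-0.001  0.313 -0.95  -0.142]
 [ 0.     0.     0.     1.   ]] 59.19758559820892
```

{"fn": "carry_out", "kwargs": {
  "targets": [
    [0.55,26.5,29,-1,0,0,0.14],
    [0.55,30,25,-1,0,0,0.14],
    [0.55,33.5,20.5,-1,0,0,0.14],
    [0.55,36,15.5,-1,0,0,0.14],
    [0.55,38,10.5,-1,0,0,0.14]
  ]
}}

```text
clock: 0.65
tcp_pos: [0.3397, 0.4264, 0.2361]
eef_rot: [0.844, -0.536, 0.0, 0.0]
contact_force: [0.2, 1.1, 0.1]
finger_gap: 0.549
gripper_force: 0.0
```

{"fn": "carry_out", "kwargs": {
  "targets": [
    [0.55,39,5,-1,0,0,0.14],
    [0.55,39.5,0,-1,0,0,0.14],
    [0.55,39,-6,-1,0,0,0.14],
    [0.55,37.5,-11,-1,0,0,0.14],
    [0.55,36,-16,-1,0,0,0.14]
  ]
}}

```text
clock: 1.15
tcp_pos: [0.3998, 0.2392, 0.2414]
eef_rot: [-0.609, 0.793, 0.0, 0.0]
contact_force: [0.9, 0.8, 0.2]
finger_gap: 0.55
gripper_force: 0.0
```

{"fn": "carry_out", "kwargs": {
  "targets": [
    [0.55,33,-21,-1,0,0,0.14],
    [0.55,30,-25.5,-1,0,0,0.14],
    [0.55,26,-29.5,-1,0,0,0.14],
    [0.55,22,-33,-1,0,0,0.14],
    [0.55,17,-35.5,-1,0,0,0.14]
  ]
}}

```text
clock: 1.65
tcp_pos: [0.4599, 0.0518, 0.2465]
eef_rot: [-0.3, 0.954, 0.0, 0.0]
contact_force: [0.3, 0.7, 0.1]
finger_gap: 0.552
gripper_force: 0.0
```

{"fn": "carry_out", "kwargs": {
  "targets": [
    [0.55,12,-37.5,-1,0,0,0.14],
    [0.55,6.5,-39,-1,0,0,0.14],
    [0.55,1,-39,-1,0,0,0.14],
    [0.55,-4.5,-39,-1,0,0,0.14],
    [0.55,-10,-38,-1,0,0,0.14]
  ]
}}

```text
clock: 2.15
tcp_pos: [0.5199, -0.1354, 0.2513]
eef_rot: [0.045, 0.999, 0.0, -0.0]
contact_force: [1.0, 0.2, -0.5]
finger_gap: 0.553
gripper_force: 0.0
```

{"fn": "carry_out", "kwargs": {
  "targets": [
    [0.55,0,0,0,0,0,0]
  ]
}}

```text
clock: 2.25
tcp_pos: [0.5204, -0.1372, 0.2506]
eef_rot: [0.046, 0.999, -0.0, -0.001]
contact_force: [-0.8, 0.1, -0.3]
finger_gap: 0.549
gripper_force: 0.0
```

```bash
cat > w.py <<'E'
from h import *
import sys
s=monitor.sense(); f=cams.grab_frame("wrist")
T=np.eye(4); T[:3,:3]=R.from_quat(s["eef_rot"]).as_matrix(); T[:3,3]=s["tcp_pos"]
P=cloud(f,T@f["hand_eye"]); np.save("w.npy",P); im=f["color"][...,::-1].copy(); cv2.imwrite(sys.argv[1],im)
print(s["tcp_pos"],yaw(),s["qpos"].round(3))
hsv=cv2.cvtColor(im,cv2.COLOR_BGR2HSV)
m=(hsv[...,0]>105)&(hsv[...,0]<125)&(hsv[...,1]>130); Q=P[m]
for z0,z1 in((.104,.116),(.072,.085)):
    q=Q[(Q[:,2]>z0)&(Q[:,2]<z1)]
    if len(q)>9: print(len(q),np.median(q,0).round(4),cv2.minAreaRect((q[:,:2]*1000).astype(np.float32)))
E
python3 w.py pics/w1.png
```

```text
[ 0.5203708  -0.13723229  0.25064608] 174.94305131637742 [ 1.070e-01  1.210e-01 -2.590e-01  1.000e-03 -1.192e+00 -1.771e+00]
1611 [ 0.5197 -0.1357  0.1079] ((522.857421875, -135.21994018554688), (16.013626098632812, 67.51173400878906), 87.2633056640625)
6933 [ 0.5196 -0.128   0.0791] ((522.6984252929688, -134.38047790527344), (84.52395629882812, 83.66502380371094), 44.94064712524414)
```

View pics/w1.png

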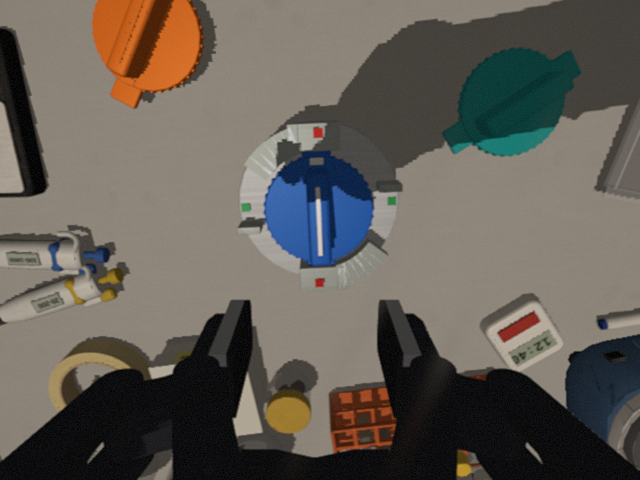

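The wrist view shows the bar at about (319,215), with centre (522.9,-135.0) mm, a 16 x 67.5 footprint and direction -2.7°. The disc is at z=79 mm, as it should be. Next: align, descend, grip.

{"fn": "carry_out", "kwargs": {
  "targets": [
    [0.5,-2.3,2.5,0,0,0,-0.04],
    [0.5,0,0,45,0,0,0],
    [0.5,0,0,45,0,0,0],
    [0.5,0,0,40,0,0,0],
    [0.5,0,0,20,0,0,0]
  ]
}}

```text
clock: 2.8
tcp_pos: [0.5199, -0.1305, 0.098]
eef_rot: [0.021, 1.0, 0.0, -0.002]
contact_force: [-0.4, -0.0, -0.3]
finger_gap: 0.501
gripper_force: 0.0
```

{"fn": "carry_out", "kwargs": {
  "targets": [
    [0.5,0,0,10,0,0,0],
    [0.5,0,0,9,0,0,0],
    [0.5,0,0,0,0,0,0],
    [0.4,0,0,0,0,0,0]
  ]
}}

```text
clock: 3.2
tcp_pos: [0.5231, -0.1312, 0.0833]
eef_rot: [0.022, 1.0, 0.0, 0.001]
contact_force: [0.4, -0.7, -0.4]
finger_gap: 0.399
gripper_force: 0.0
```

{"fn": "carry_out", "kwargs": {
  "targets": [
    [0.4,0,-3.7,1.5,0,0,0],
    [0.4,0,0,0,0,0,0]
  ]
}}

```text
clock: 3.4
tcp_pos: [0.5225, -0.1354, 0.0815]
eef_rot: [0.022, 1.0, 0.0, 0.001]
contact_force: [-0.5, -0.0, -0.0]
finger_gap: 0.398
gripper_force: 0.0
```

{"fn": "carry_out", "kwargs": {
  "targets": [
    [0.0,0,0,0,0,0,0],
    [0.0,0,0,0,0,0,0],
    [0.0,0,0,0,0,0,0],
    [0.0,0,0,0,0,0,0]
  ]
}}

```text
clock: 3.8
tcp_pos: [0.5224, -0.1352, 0.0814]
eef_rot: [0.022, 1.0, -0.0, 0.0]
contact_force: [-1.2, 1.1, 5.5]
finger_gap: 0.176
gripper_force: 59.9
```

{"fn": "carry_out", "kwargs": {
  "targets": [
    [0.0,0,0,2,0,0,0],
    [0.0,0,0,2,0,0,0],
    [0.0,0,0,2,0,0,0],
    [0.0,0,0,2,0,0,0],
    [0.0,0,0,0,0,0,0]
  ]
}}

```text
clock: 4.3
tcp_pos: [0.5224, -0.1352, 0.0735]
eef_rot: [0.022, 1.0, -0.0, 0.0]
contact_force: [-3.1, 0.7, 10.2]
finger_gap: 0.179
gripper_force: 60.4
```

{"fn": "carry_out", "kwargs": {
  "targets": [
    [0.0,0,0,0,0,0,-0.05],
    [0.0,0,0,0,0,0,-0.1],
    [0.0,0,0,0,0,0,-0.1],
    [0.0,0,0,0,0,0,-0.1],
    [0.0,0,0,0,0,0,-0.1]
  ]
}}

```text
clock: 4.8
tcp_pos: [0.5238, -0.1353, 0.0743]
eef_rot: [-0.204, 0.979, -0.001, 0.002]
contact_force: [0.3, 0.3, 9.8]
finger_gap: 0.177
gripper_force: 60.5
```

{"fn": "carry_out", "kwargs": {
  "targets": [
    [0.0,0,0,0,0,0,-0.1],
    [0.0,0,0,0,0,0,-0.1],
    [0.0,0,0,0,0,0,-0.1],
    [0.0,0,0,0,0,0,-0.1],
    [0.0,0,0,0,0,0,-0.1]
  ]
}}

```text
clock: 5.3
tcp_pos: [0.5239, -0.1353, 0.0743]
eef_rot: [-0.44, 0.898, -0.001, 0.001]
contact_force: [0.2, 0.3, 8.6]
finger_gap: 0.171
gripper_force: 60.5
```

{"fn": "carry_out", "kwargs": {
  "targets": [
    [0.0,0,0,0,0,0,-0.1],
    [0.0,0,0,0,0,0,-0.1],
    [0.0,0,0,0,0,0,-0.1],
    [0.0,0,0,0,0,0,-0.1],
    [0.0,0,0,0,0,0,-0.1]
  ]
}}

```text
clock: 5.8
tcp_pos: [0.5242, -0.1355, 0.0744]
eef_rot: [-0.648, 0.761, -0.002, 0.001]
contact_force: [1.5, -1.8, 9.9]
finger_gap: 0.176
gripper_force: 60.5
```

{"fn": "carry_out", "kwargs": {
  "targets": [
    [0.0,0,0,0,0,0,-0.05],
    [0.0,0,0,0,0,0,0],
    [0.0,0,0,0,0,0,0]
  ]
}}

```text
clock: 6.1
tcp_pos: [0.5242, -0.1355, 0.0744]
eef_rot: [-0.666, 0.746, -0.002, 0.001]
contact_force: [0.5, -2.0, 10.2]
finger_gap: 0.179
gripper_force: 60.4
```

{"fn": "carry_out", "kwargs": {
  "targets": [
    [0.0,0,0,-3,0,0,0],
    [0.0,0,0,-3,0,0,0],
    [0.0,0,0,-3,0,0,0],
    [0.0,0,0,-3,0,0,0],
    [0.0,0,0,-3,0,0,0]
  ]
}}

```text
clock: 6.6
tcp_pos: [0.5229, -0.1355, 0.0879]
eef_rot: [-0.665, 0.747, -0.001, 0.0]
contact_force: [6.0, -5.6, -6.1]
finger_gap: 0.175
gripper_force: 58.5
```

{"fn": "carry_out", "kwargs": {
  "targets": [
    [0.0,0,0,-3,0,0,0],
    [0.0,0,0,-3,0,0,0],
    [0.0,0,0,0,0,0,0]
  ]
}}

```text
clock: 6.9
tcp_pos: [0.5213, -0.135, 0.0935]
eef_rot: [-0.665, 0.747, 0.001, -0.0]
contact_force: [0.4, 0.4, -1.8]
finger_gap: 0.178
gripper_force: 59.2
```

{"fn": "carry_out", "kwargs": {
  "targets": [
    [0.0,0,0,-10,0,0,0],
    [0.0,0,0,-20,0,0,0],
    [0.0,0,0,-30,0,0,0],
    [0.0,0,0,-30,0,0,0],
    [0.0,0,0,-15,0,0,0]
  ]
}}

```text
clock: 7.4
tcp_pos: [0.5229, -0.1352, 0.202]
eef_rot: [-0.665, 0.746, -0.001, 0.001]
contact_force: [0.3, -0.2, -2.0]
finger_gap: 0.179
gripper_force: 59.3
```

{"fn": "carry_out", "kwargs": {
  "targets": [
    [0.0,0,0,0,0,0,0],
    [0.0,0,0,0,0,0,0]
  ]
}}

```text
clock: 7.6
tcp_pos: [0.5216, -0.1349, 0.1985]
eef_rot: [-0.665, 0.747, 0.0, 0.0]
contact_force: [-0.2, -0.0, -3.2]
finger_gap: 0.177
gripper_force: 59.3
```

Run:
```python
from h import *
plan([.515,.226,.2],0,10); print(yaw(),monitor.sense()["tcp_pos"])
f=cams.grab_frame("side"); im=f["color"][...,::-1]
a=cv2.resize(im[150:300,240:440],None,fx=4,fy=4,interpolation=cv2.INTER_CUBIC); cv2.imwrite("pics/s2.png",a)
```

```text
[np.float64(-35.8), np.float64(4.8), np.float64(-0.1), 0, 0, np.float64(-0.0)]
[np.float64(-35.8), np.float64(4.8), np.float64(-0.1), 0, 0, np.float64(-0.0)]
[np.float64(-35.8), np.float64(4.8), np.float64(-0.1), 0, 0, np.float64(-0.0)]
[np.float64(-35.8), np.float64(4.8), np.float64(-0.1), 0, 0, np.float64(-0.0)]
[np.float64(-35.8), np.float64(4.8), np.float64(-0.1), 0, 0, np.float64(-0.0)]
[np.float64(-35.8), np.float64(4.8), np.float64(-0.1), 0, 0, np.float64(-0.0)]
[np.float64(-35.8), np.float64(4.8), np.float64(-0.1), 0, 0, np.float64(-0.0)]
[np.float64(-35.8), np.float64(4.8), np.float64(-0.1), 0, 0, np.float64(-0.0)]
[np.float64(-35.8), np.float64(4.8), np.float64(-0.1), 0, 0, np.float64(-0.0)]
[np.float64(-35.8), np.float64(4.8), np.float64(-0.1), 0, 0, np.float64(-0.0)]
-96.60255385075233 [ 0.521589   -0.13489178  0.19845372]
```

View pics/s2.png

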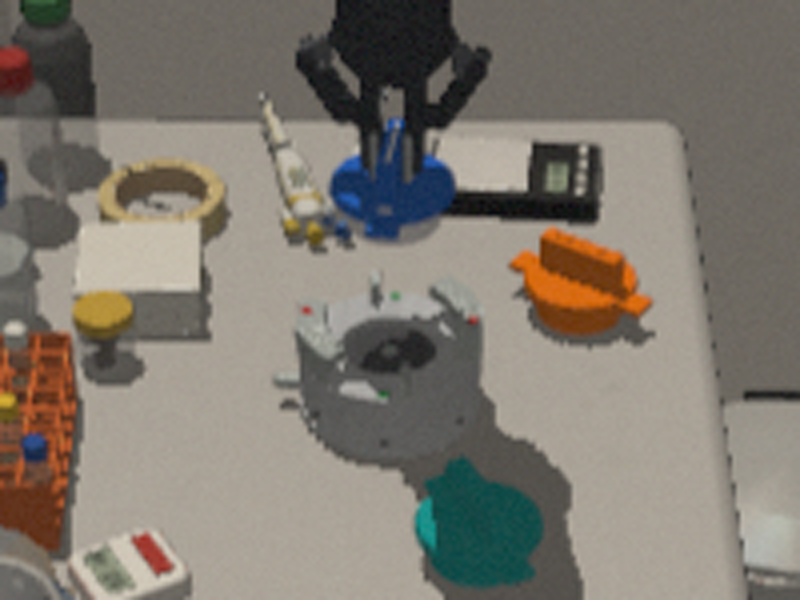

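The cover is lifted off and held level below the fingers at crop (392,195), and the holder is empty at (390,350). Next I'll carry it over the tray.

{"fn": "carry_out", "kwargs": {
  "targets": [
    [0.0,-20,2.7,0,0,0,0],
    [0.0,-36,4.8,0,0,0,0],
    [0.0,-40,5.4,0,0,0,0],
    [0.0,-40,5.4,0,0,0,0],
    [0.0,-40,5.4,0,0,0,0]
  ]
}}

```text
clock: 8.15
tcp_pos: [0.5177, 0.0436, 0.1973]
eef_rot: [-0.665, 0.747, 0.001, -0.001]
contact_force: [-0.1, -0.6, -2.2]
finger_gap: 0.176
gripper_force: 59.3
```

{"fn": "carry_out", "kwargs": {
  "targets": [
    [0.0,-40,5.4,0,0,0,0],
    [0.0,-40,5.4,0,0,0,0],
    [0.0,-40,5.4,0,0,0,0],
    [0.0,-36,4.8,0,0,0,0],
    [0.0,-26,3.5,0,0,0,0]
  ]
}}

```text
clock: 8.65
tcp_pos: [0.5144, 0.2278, 0.197]
eef_rot: [-0.666, 0.746, 0.0, -0.001]
contact_force: [-0.1, -0.2, -2.1]
finger_gap: 0.174
gripper_force: 59.3
```

{"fn": "carry_out", "kwargs": {
  "targets": [
    [0.0,0,0,0,0,0,0],
    [0.0,0,0,0,0,0,0]
  ]
}}

```text
clock: 8.85
tcp_pos: [0.5145, 0.2261, 0.1971]
eef_rot: [-0.666, 0.746, 0.0, -0.002]
contact_force: [0.2, -0.2, -1.9]
finger_gap: 0.175
gripper_force: 59.3
```

Run:
```python
from h import *
s=monitor.sense(); print(s["tcp_pos"],yaw(),s["contact_force"],s["moment"])
for n in("side","top"):
    f=cams.grab_frame(n); im=f["color"][...,::-1].copy(); P=cloud(f); hsv=cv2.cvtColor(im,cv2.COLOR_BGR2HSV)
    m=(hsv[...,0]>105)&(hsv[...,0]<125)&(hsv[...,1]>130)&(abs(P[...,0]-.515)<.1)&(abs(P[...,1]-.226)<.1)&(P[...,2]>.1)
    q=P[m]; print(n,len(q))
    if len(q)<20: continue
    d=q[q[:,2]<np.median(q[:,2])+.006]; d=d[d[:,2]>np.median(q[:,2])-.006]
    A=np.c_[d[:,:2]-d[:,:2].mean(0),np.ones(len(d))]; print("disc",len(d),d.mean(0),"slope",np.linalg.lstsq(A,d[:,2],rcond=None)[0],cv2.minEnclosingCircle((d[:,:2]*1000).astype(np.float32)))
    if n=="side":
        cv2.imwrite("pics/s3.png",cv2.resize(im[190:400,240:440],None,fx=2.8,fy=2.8,interpolation=cv2.INTER_CUBIC))
```

```text
[0.51445225 0.22605379 0.19709199] -96.52163103681526 [ 0.22195424 -0.17156463 -1.93522032] [-0.04228938  0.07269766  0.01153676]
side 690
disc 510 [0.51552557 0.244832   0.19373599] slope [-0.00573576 -0.02357696  0.19373599] ((515.074462890625, 241.41326904296875), 49.409759521484375)
top 329
disc 245 [0.50661176 0.20134954 0.19418316] slope [0.00212203 0.04877169 0.19418316] ((510.0008850097656, 210.5071563720703), 40.726890563964844)
```

View pics/s3.png

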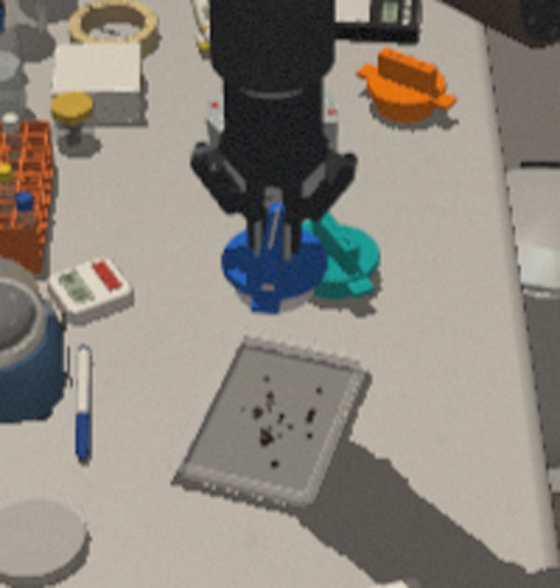

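The cover is held level and centred above the tray, which is at crop (275,420). I'll descend, with the last centimetre slow.

{"fn": "carry_out", "kwargs": {
  "targets": [
    [0.0,0,0,20,0,0,0],
    [0.0,0,0,35,0,0,0],
    [0.0,0,0,35,0,0,0],
    [0.0,0,0,30,0,0,0],
    [0.0,0,0,15,0,0,0]
  ]
}}

```text
clock: 9.45
tcp_pos: [0.514, 0.2237, 0.061]
eef_rot: [-0.665, 0.747, 0.0, -0.002]
contact_force: [-0.6, 0.0, -1.7]
finger_gap: 0.176
gripper_force: 59.1
```

{"fn": "carry_out", "kwargs": {
  "targets": [
    [0.0,0,0,8,0,0,0],
    [0.0,0,0,5,0,0,0],
    [0.0,0,0,3,0,0,0],
    [0.0,0,0,2,0,0,0],
    [0.0,0,0,0,0,0,0]
  ]
}}

```text
clock: 9.95
tcp_pos: [0.5156, 0.2262, 0.0463]
eef_rot: [-0.665, 0.747, 0.0, 0.0]
contact_force: [0.4, 0.3, -2.2]
finger_gap: 0.176
gripper_force: 59.1
```

{"fn": "carry_out", "kwargs": {
  "targets": [
    [0.0,0,0,2,0,0,0],
    [0.0,0,0,1.5,0,0,0],
    [0.0,0,0,1,0,0,0],
    [0.0,0,0,0,0,0,0]
  ]
}}

```text
clock: 10.35
tcp_pos: [0.5153, 0.226, 0.0412]
eef_rot: [-0.665, 0.747, -0.0, -0.0]
contact_force: [0.3, 0.1, -2.0]
finger_gap: 0.177
gripper_force: 59.1
```

{"fn": "carry_out", "kwargs": {
  "targets": [
    [0.0,0,0,1,0,0,0],
    [0.0,0,0,0,0,0,0]
  ]
}}

```text
clock: 10.55
tcp_pos: [0.5153, 0.226, 0.0402]
eef_rot: [-0.665, 0.747, 0.0, -0.0]
contact_force: [0.5, -1.0, -1.5]
finger_gap: 0.173
gripper_force: 59.1
```

{"fn": "carry_out", "kwargs": {
  "targets": [
    [0.0,0,0,1,0,0,0],
    [0.0,0,0,0,0,0,0]
  ]
}}

```text
clock: 10.75
tcp_pos: [0.5153, 0.226, 0.0392]
eef_rot: [-0.665, 0.747, -0.0, -0.0]
contact_force: [-0.1, 0.3, -1.8]
finger_gap: 0.175
gripper_force: 59.1
```

{"fn": "carry_out", "kwargs": {
  "targets": [
    [0.0,0,0,1,0,0,0],
    [0.0,0,0,0,0,0,0]
  ]
}}

```text
clock: 10.95
tcp_pos: [0.5153, 0.226, 0.0382]
eef_rot: [-0.665, 0.747, 0.0, -0.0]
contact_force: [-0.5, 0.6, -2.3]
finger_gap: 0.173
gripper_force: 59.1
```

{"fn": "carry_out", "kwargs": {
  "targets": [
    [0.0,0,0,0.7,0,0,0],
    [0.0,0,0,0,0,0,0]
  ]
}}

```text
clock: 11.15
tcp_pos: [0.5153, 0.226, 0.0375]
eef_rot: [-0.665, 0.747, 0.0, -0.0]
contact_force: [0.2, -0.1, -1.9]
finger_gap: 0.173
gripper_force: 59.1
```

{"fn": "carry_out", "kwargs": {
  "targets": [
    [0.0,0,0,0.7,0,0,0],
    [0.0,0,0,0,0,0,0]
  ]
}}

```text
clock: 11.35
tcp_pos: [0.5154, 0.2261, 0.037]
eef_rot: [-0.665, 0.747, -0.0, 0.0]
contact_force: [-0.3, -0.9, -0.8]
finger_gap: 0.173
gripper_force: 59.2
```

{"fn": "carry_out", "kwargs": {
  "targets": [
    [0.0,0,0,0.7,0,0,0],
    [0.0,0,0,0,0,0,0]
  ]
}}

```text
clock: 11.55
tcp_pos: [0.5154, 0.226, 0.0369]
eef_rot: [-0.665, 0.746, -0.0, 0.0]
contact_force: [-2.8, -1.3, 6.1]
finger_gap: 0.176
gripper_force: 60.3
```

It has touched the tray floor. Release slowly, then rise.

{"fn": "carry_out", "kwargs": {
  "targets": [
    [0.3,0,0,-0.5,0,0,0],
    [0.5,0,0,0,0,0,0],
    [0.5,0,0,0,0,0,0]
  ]
}}

```text
clock: 11.85
tcp_pos: [0.5155, 0.2261, 0.0368]
eef_rot: [-0.665, 0.747, -0.0, 0.0]
contact_force: [-0.1, 0.5, -1.1]
finger_gap: 0.501
gripper_force: 0.0
```

{"fn": "carry_out", "kwargs": {
  "targets": [
    [0.5,0,0,-10,0,0,0],
    [0.5,0,0,-20,0,0,0],
    [0.5,0,0,-40,0,0,0],
    [0.5,0,0,-45,0,0,0],
    [0.5,0,0,-40,0,0,0]
  ]
}}

```text
clock: 12.35
tcp_pos: [0.5155, 0.2259, 0.1946]
eef_rot: [-0.665, 0.747, -0.0, 0.001]
contact_force: [0.4, 0.2, 0.2]
finger_gap: 0.5
gripper_force: 0.0
```

{"fn": "carry_out", "kwargs": {
  "targets": [
    [0.5,0,0,-20,0,0,0],
    [0.5,0,0,0,0,0,0],
    [0.5,0,0,0,0,0,0]
  ]
}}

```text
clock: 12.65
tcp_pos: [0.5153, 0.2261, 0.2125]
eef_rot: [-0.665, 0.747, 0.0, 0.001]
contact_force: [0.5, -0.5, -1.1]
finger_gap: 0.505
gripper_force: 0.0
```

```bash
sed -i 's/((.104,.116),(.072,.085))/((.06,.072),(.03,.042))/' w.py; python3 w.py pics/w4.png
python3 - <<'E'
from h import *
P=np.load("w.npy"); im=cv2.imread("pics/w4.png"); hsv=cv2.cvtColor(im,cv2.COLOR_BGR2HSV)
m=(hsv[...,0]>105)&(hsv[...,0]<125)&(hsv[...,1]>130)&(abs(P[...,2]-.036)<.005); d=P[m]
print("disc slope",np.linalg.lstsq(np.c_[d[:,:2]-d[:,:2].mean(0),np.ones(len(d))],d[:,2],rcond=None)[0])
m=(P[...,2]>.013)&(P[...,2]<.024)&(abs(P[...,0]-.515)<.12)&(abs(P[...,1]-.226)<.12)
print("tray",cv2.minAreaRect((P[m][:,:2]*1000).astype(np.float32)))
print(monitor.sense()["contact_force"])
E
```

```text
[0.51526386 0.22609135 0.2125021 ] -96.60327398327375 [ 0.761  0.188 -0.268 -0.    -1.114 -0.876]
1650 [0.5141 0.2269 0.0633] ((641.916259765625, 288.55426025390625), (244.05828857421875, 244.2757110595703), 76.81385803222656)
8490 [0.5235 0.2289 0.0345] ((660.7261962890625, 217.60702514648438), (352.7628173828125, 230.26646423339844), 20.19246482849121)
disc slope [0.00345224 0.00192576 0.03463922]
tray ((514.927978515625, 227.19015502929688), (184.66964721679688, 128.54408264160156), 73.37144470214844)
[ 0.28562914  0.28129653 -1.00203846]
```

View pics/w4.png

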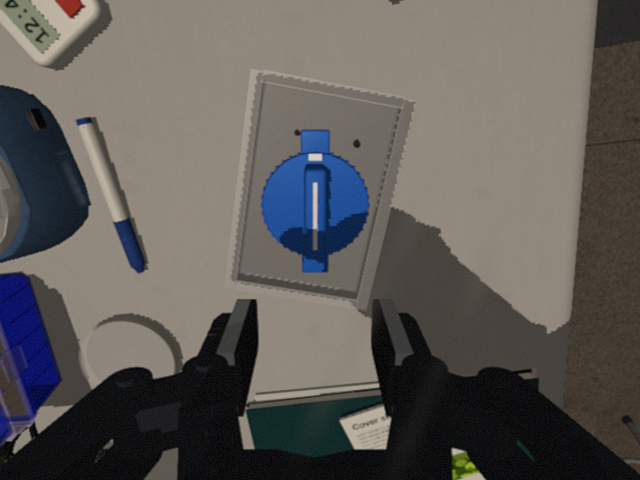

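The cover stands flat and centred in the tray at (316,205). Its slope is about 0 and its disc is at z≈35 mm (expected 36). The gripper is clear, so I'll hand in.

```bash
python3 -c "
from rig import ticket; print(ticket.hand_in())"
```

```text
the job is handed in; nothing more can be done
None
```

The blue cover was pressed, turned about 86°, lifted off and set down flat near the centre of the tray with the handle bar up; the gripper is clear and the job is handed in (no verdict was shown).

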